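Book in the finished electronics projects

ROBOT

A 6-joint arm with a two-finger parallel gripper is mounted at the origin on the work surface. World frame = base frame: x ahead of the robot, y to its left, z up, the work surface at z = 0. Lengths are in m, angles in rad, forces in N, time in s.
With the tool pointing down it reaches from about 0.35 to 0.85 m from the base axis. Payload 8.1 kg.
Tool frame: the origin (TCP) lies where the fingers leave the gripper's body, on its centre line; the fingertips stand 84 mm ahead of it and the grasp point (between the pads) lies 65 mm ahead of it (robot.hold_point_z is the distance from the TCP to the grasp point, in m); z points along the fingers, y is the direction in which the jaws open and shut (so a half turn about z gives the same grasp; the last joint's range is limited). The gripper opens to 93 mm and grips with 3 to 60 N. Pads are 15 mm wide; open, the fingers measure 128 mm over their backs; the gripper's body (75 mm by 188 mm) begins 65 mm behind the grasp point.
Start: joints at [-1.382, 0.13, 1.488, -0, 1.523, -0.085], TCP at [0.162, -0.578, 0.303] pointing down, gripper open.
Joint ranges: [-2.96, 2.96], [-0.89, 2.26], [0.02, 2.5], [-1.34, 4.48], [0, 2.73], [-2.66, 2.66]. Speed limits (rad/s): [2.39, 2.39, 2.79, 3.14, 3.14, 3.14].

INTERFACE

Orientations are given as a rotation vector (axis times angle).
In Python, from plant import robot gives the robot as it stands.
- The arm moves only by the tool drive_tool, never from a script. Its argument "rows" is text: rows parted by semicolons, each of 7 numbers parted by spaces: the shift along the world's x, y, z in m, then the turn, a rotation vector about the world's x, y, z in degrees, then the opening in per cent of the stroke, from 0 (shut) to 100 (fully open). In form: x y z rx ry rz grip; .... A call has 1 to 20 rows; each row shifts and turns the commanded pose from where the row before left it; what a row does not reach is not made up. A row lasts 1/8 s, in which the tool goes at most 62.5 mm and 10.7 degrees, less where a joint would pass 70% of its speed; a pose out of reach is approached as far as the arm can. A call is refused whole if a number of a shift passes 0.0625 or a number of a turn 10.7, either way. A call with a gripper value outside its range is refused whole. The fingers move at their own pace and stop on an object; "squeeze" is the grip in N (left out, the last holds). Time passes only in rows, so rows that do not move let the fingers close. It gives the time, the measured TCP pose, the force and the opening at its end, in the units of the state.
- robot.read_state(): the state, without advancing time (a new reading comes with each control period).
- robot.read_camera(name): name is "side" or "top" or "wrist"; returns the picture (400x640x3 uint8, red, green, blue); there is no depth.
- robot.get_calibration(name): a dict with "K" (3x3 intrinsics, pixels), "R" (3x3) and "t" (3): a world point X has camera coordinates R X + t. Camera axes: x right, y down, z forward; pixel columns grow to the right and rows downward; lengths in m; the calibration is good to about 2 mm. A picture is of the moment at which its call begins: read the wrist's pose just before it. get_calibration takes no time and is no camera call; for the wrist camera it gives the pose at the moment of the call.
- robot.close_job(): hands the job in, once; it reports no verdict.
The state is a dict: "t": time; "q": joint angles; "dq": joint speeds; "joint_torque": joint torques, N m; "tool_pos": TCP position; "orientation": TCP orientation; "force": force on the tool from outside, world axes, zero at the start; "wrist_torque": the same for the moment, N m; "opening": finger opening in m.
Only numpy, scipy, OpenCV 4.12 (cv2) and the standard library are available. Lean on these libraries where they do the work, as an engineer would, in place of code of your own. Each camera call takes 0.05 s, during which the arm holds its last target. There are 200 camera calls.

TASK

Book in the class's finished projects: unload the piles from the top and seat every project flat in the nest of its own colour. When all are in, pick up the hand scanner and read their bar labels in the order red, yellow, green, blue, white, black (skipping a colour that is not there), holding the beam steady on the middle of each label, roughly square to it and a hand's breadth away, for three seconds. Then lay the scanner back on the middle of its mat, right way up, with all the projects still seated and the other tools left where they are.

Things in the scene. Friction and masses are not known exactly. Their poses are not given: they have to be found in the camera images.
- box_red: red project: flat rectangular grey case with a red lid, 70 (its x) x 44 (its y) x 22 mm high, about 90 g; origin at the centre of its underside, z up out of the lid. Flat top and bottom, so the projects pile up; always present, at the bottom of a pile on a fixed 8 mm thick cork-coloured board; board and scanner mat may be on either side.
- label_red (a point): centre of the red project's white bar label (28 x 24 mm), on the lid's upper face, 17 mm towards the case's +x from the lid's centre
- nest_red: nest with a red rim, fixed on a 4 mm aluminium plate: block 88 (x) x 64 (y) x 10 mm, pocket 74 x 48 mm, 6 mm deep, floor 4 mm thick; origin at the centre of its underside, z up: a seated project's origin is 4 mm above it. The project fits either way round (half turn) and stands 16 mm proud. Nests form a 2 (x) by 3 (y) group, pitch 100 (x) and 80 mm (y), any colour in any place.
- box_yellow: yellow project: flat rectangular grey case with a yellow lid, 70 (its x) x 44 (its y) x 22 mm high, about 90 g; origin at the centre of its underside, z up out of the lid. Flat top and bottom, so the projects pile up; always present, at the bottom of a pile on a fixed 8 mm thick cork-coloured board; board and scanner mat may be on either side.
- label_yellow (a point): centre of the yellow project's white bar label (28 x 24 mm), on the lid's upper face, 17 mm towards the case's +x from the lid's centre
- nest_yellow: nest with a yellow rim, fixed on a 4 mm aluminium plate: block 88 (x) x 64 (y) x 10 mm, pocket 74 x 48 mm, 6 mm deep, floor 4 mm thick; origin at the centre of its underside, z up: a seated project's origin is 4 mm above it. The project fits either way round (half turn) and stands 16 mm proud. Nests form a 2 (x) by 3 (y) group, pitch 100 (x) and 80 mm (y), any colour in any place.
- box_green: green project: flat rectangular grey case with a green lid, 70 (its x) x 44 (its y) x 22 mm high, about 90 g; origin at the centre of its underside, z up out of the lid. Flat top and bottom, so the projects pile up; always present, at the bottom of a pile on a fixed 8 mm thick cork-coloured board; board and scanner mat may be on either side.
- label_green (a point): centre of the green project's white bar label (28 x 24 mm), on the lid's upper face, 17 mm towards the case's +x from the lid's centre
- nest_green: nest with a green rim, fixed on a 4 mm aluminium plate: block 88 (x) x 64 (y) x 10 mm, pocket 74 x 48 mm, 6 mm deep, floor 4 mm thick; origin at the centre of its underside, z up: a seated project's origin is 4 mm above it. The project fits either way round (half turn) and stands 16 mm proud. Nests form a 2 (x) by 3 (y) group, pitch 100 (x) and 80 mm (y), any colour in any place.
- box_blue: blue project: flat rectangular grey case with a blue lid, 70 (its x) x 44 (its y) x 22 mm high, about 90 g; origin at the centre of its underside, z up out of the lid. Flat top and bottom, so the projects pile up; when present, it lies on top of the red, the yellow or the green project.
- label_blue (a point): centre of the blue project's white bar label (28 x 24 mm), on the lid's upper face, 17 mm towards the case's +x from the lid's centre
- nest_blue: nest with a blue rim, fixed on a 4 mm aluminium plate: block 88 (x) x 64 (y) x 10 mm, pocket 74 x 48 mm, 6 mm deep, floor 4 mm thick; origin at the centre of its underside, z up: a seated project's origin is 4 mm above it. The project fits either way round (half turn) and stands 16 mm proud. Nests form a 2 (x) by 3 (y) group, pitch 100 (x) and 80 mm (y), any colour in any place.
- box_white: white project: flat rectangular grey case with a white lid, 70 (its x) x 44 (its y) x 22 mm high, about 90 g; origin at the centre of its underside, z up out of the lid. Flat top and bottom, so the projects pile up; when present, it lies on top of the red, the yellow or the green project.
- label_white (a point): centre of the white project's white bar label (28 x 24 mm), on the lid's upper face, 17 mm towards the case's +x from the lid's centre
- nest_white: nest with a white rim, fixed on a 4 mm aluminium plate: block 88 (x) x 64 (y) x 10 mm, pocket 74 x 48 mm, 6 mm deep, floor 4 mm thick; origin at the centre of its underside, z up: a seated project's origin is 4 mm above it. The project fits either way round (half turn) and stands 16 mm proud. Nests form a 2 (x) by 3 (y) group, pitch 100 (x) and 80 mm (y), any colour in any place.
- box_black: black project: flat rectangular grey case with a black lid, 70 (its x) x 44 (its y) x 22 mm high, about 90 g; origin at the centre of its underside, z up out of the lid. Flat top and bottom, so the projects pile up; when present, it lies on top of the red, the yellow or the green project.
- label_black (a point): centre of the black project's white bar label (28 x 24 mm), on the lid's upper face, 17 mm towards the case's +x from the lid's centre
- nest_black: nest with a black rim, fixed on a 4 mm aluminium plate: block 88 (x) x 64 (y) x 10 mm, pocket 74 x 48 mm, 6 mm deep, floor 4 mm thick; origin at the centre of its underside, z up: a seated project's origin is 4 mm above it. The project fits either way round (half turn) and stands 16 mm proud. Nests form a 2 (x) by 3 (y) group, pitch 100 (x) and 80 mm (y), any colour in any place.
- scanner: cordless hand scanner, about 190 g, lying on its flat underside. Straight handle 115 mm long (x -60 to +55 mm), 30 wide (y), from z = 4 to 34 mm, on a flat grey foot 64 wide, 4 thick; orange head at its +x end (to x = 110, 50 wide, to 69 high). Origin at the underside of the foot, z up; balance point about x = +18 mm. Grip it across the handle (y), x = -10 to +20 mm.
- scanner_eye: the scanner's reading window, rigid on its head at x = 83, z = 36 mm of the scanner's frame; origin at the window's centre, z axis = the beam, out of the window: with the scanner lying flat it points forward (scanner +x) and down, 35 degrees off straight down. It reads a label held in the beam, 40 to 120 mm away, with the beam within 20 degrees of square to the label.
- mat: the scanner's fixed rubber mat, 240 (x) x 120 (y) x 3 mm; origin at the centre of its underside
- screwdriver: yellow screwdriver 170 mm long, bystander, leave alone; origin on its underside
- cutters: side cutters with a red and a blue handle, 150 mm long, bystander, leave alone
- led_dish: white dish 90 x 70 x 22 mm of red LEDs, bystander, leave alone

How it is judged:
On the way, in this order (a step that is already met when the one before it is completed fails the run):
1. every project present is seated flat in the nest of its own colour (horizontal distance between box_red and nest_red below 0.005 m and z of box_red in the frame of nest_red below 0.0065 m and angle between each of box_red, box_yellow, box_green, box_blue, box_white, box_black's own z axis and vertical below 0.04 rad and angle between the x axis of box_red and the x axis of nest_red, either way round below 0.08 rad and horizontal distance between box_yellow and nest_yellow below 0.005 m and z of box_yellow in the frame of nest_yellow below 0.0065 m and angle between the x axis of box_yellow and the x axis of nest_yellow, either way round below 0.08 rad and horizontal distance between box_green and nest_green below 0.005 m and z of box_green in the frame of nest_green below 0.0065 m and angle between the x axis of box_green and the x axis of nest_green, either way round below 0.08 rad and horizontal distance between box_blue and nest_blue below 0.005 m and z of box_blue in the frame of nest_blue below 0.0065 m and angle between the x axis of box_blue and the x axis of nest_blue, either way round below 0.08 rad and horizontal distance between box_white and nest_white below 0.005 m and z of box_white in the frame of nest_white below 0.0065 m and angle between the x axis of box_white and the x axis of nest_white, either way round below 0.08 rad and horizontal distance between box_black and nest_black below 0.005 m and z of box_black in the frame of nest_black below 0.0065 m and angle between the x axis of box_black and the x axis of nest_black, either way round below 0.08 rad), for 0.3 s.
2. the scanner's beam is held on the red project's label for two seconds (label centre within 11 mm of the beam's axis to each side, 40 to 120 mm from the window, beam within 20 degrees of square) (x of label_red in the frame of scanner_eye between -0.011 and 0.011 m and y of label_red in the frame of scanner_eye between -0.011 and 0.011 m and z of label_red in the frame of scanner_eye between 0.04 and 0.12 m and angle between the z axis of scanner_eye and the z axis of box_red, either way round below 0.35 rad), for 2 s.
3. the scanner's beam is held on the yellow project's label for two seconds (label centre within 11 mm of the beam's axis to each side, 40 to 120 mm from the window, beam within 20 degrees of square) (x of label_yellow in the frame of scanner_eye between -0.011 and 0.011 m and y of label_yellow in the frame of scanner_eye between -0.011 and 0.011 m and z of label_yellow in the frame of scanner_eye between 0.04 and 0.12 m and angle between the z axis of scanner_eye and the z axis of box_yellow, either way round below 0.35 rad), for 2 s.
4. the scanner's beam is held on the green project's label for two seconds (label centre within 11 mm of the beam's axis to each side, 40 to 120 mm from the window, beam within 20 degrees of square) (x of label_green in the frame of scanner_eye between -0.011 and 0.011 m and y of label_green in the frame of scanner_eye between -0.011 and 0.011 m and z of label_green in the frame of scanner_eye between 0.04 and 0.12 m and angle between the z axis of scanner_eye and the z axis of box_green, either way round below 0.35 rad), for 2 s.
5. the scanner's beam is held on the blue project's label for two seconds (label centre within 11 mm of the beam's axis to each side, 40 to 120 mm from the window, beam within 20 degrees of square) (x of label_blue in the frame of scanner_eye between -0.011 and 0.011 m and y of label_blue in the frame of scanner_eye between -0.011 and 0.011 m and z of label_blue in the frame of scanner_eye between 0.04 and 0.12 m and angle between the z axis of scanner_eye and the z axis of box_blue, either way round below 0.35 rad), for 2 s.
6. the scanner's beam is held on the white project's label for two seconds (label centre within 11 mm of the beam's axis to each side, 40 to 120 mm from the window, beam within 20 degrees of square) (x of label_white in the frame of scanner_eye between -0.011 and 0.011 m and y of label_white in the frame of scanner_eye between -0.011 and 0.011 m and z of label_white in the frame of scanner_eye between 0.04 and 0.12 m and angle between the z axis of scanner_eye and the z axis of box_white, either way round below 0.35 rad), for 2 s.
7. the scanner's beam is held on the black project's label for two seconds (label centre within 11 mm of the beam's axis to each side, 40 to 120 mm from the window, beam within 20 degrees of square) (x of label_black in the frame of scanner_eye between -0.011 and 0.011 m and y of label_black in the frame of scanner_eye between -0.011 and 0.011 m and z of label_black in the frame of scanner_eye between 0.04 and 0.12 m and angle between the z axis of scanner_eye and the z axis of box_black, either way round below 0.35 rad), for 2 s.
At the end, for the whole second after the job is handed in: every project present rests flat on the floor of its own nest (centre within 5 mm, tilt under 0.04 rad); the scanner lies still, right way up, on its mat (origin within 70 mm in x, 55 mm in y of its centre); screwdriver, cutters and dish moved under 30 mm (all of step 1 and x of scanner in the frame of mat between -0.07 and 0.07 m and y of scanner in the frame of mat between -0.055 and 0.055 m and z of scanner in the frame of mat below 0.007 m and angle between scanner's own z axis and vertical below 0.1 rad and linear speed of scanner below 0.03 m/s and distance of each of screwdriver, cutters, led_dish from where it was at the start of the episode below 0.03 m); the robot touches nothing.
It fails at once if the screwdriver was pushed more than 30 mm (distance of screwdriver from where it was at the start of the episode above 0.03 m).
It fails at once if the cutters was pushed more than 30 mm (distance of cutters from where it was at the start of the episode above 0.03 m).
It fails at once if the led_dish was pushed more than 30 mm (distance of led_dish from where it was at the start of the episode above 0.03 m).
Of box_blue, box_white, box_black only 1 to 3 are there at a start; the rules pass over those that are not, and their reading is None.
At some moment in a run one of scanner, box_red, box_yellow, box_green may be knocked a few centimetres aside while the robot is not near it.
It also fails if it takes over 210 s, if anything falls off the work surface, if the arm or the gripper's body presses on something with over 40 N, if the wrist force passes 120 N, or if a joint passes its speed limit or range.

## Working session

There is one attempt and no reset: what is moved stays moved. The work goes in short steps, Python scripts to look and compute and a tool call to move; the robot and the scene stay as the last step left them, time stands still between calls to the robot, and variables do not carry over. Pictures are saved under pics/ and viewed, about 12 in all and at most 16, crops included, and the job is handed in when it is done.

Besides the shell and the picture viewer there is one more tool, called after "Request:" in YAML: its name, and indented under it one key for each argument. drive_tool: Moves the arm, as the interface text tells. Its arguments: {"type":"object","properties":{"rows":{"type":"string"},"squeeze":{"type":"number"}},"required":["rows"]}

```bash
ls; mkdir -p pics; python3 - <<'E'
from plant import robot
import cv2
s=robot.read_state();print(s['t'],s['tool_pos'],s['orientation'],s['opening'])
for n in('top','side'):
    im=robot.read_camera(n);cv2.imwrite(f'pics/{n}0.png',im[:,:,::-1]);c=robot.get_calibration(n);print(n,c)
E
```

```text
pics
0.0 [ 0.16215432 -0.57723352  0.3017055 ] [-3.11038788e+00 -4.28410364e-01  1.51023205e-04] 0.0929008680683327
top {'K': array([[460.56618799,   0.        , 311.62493633],
       [  0.        , 460.56618799, 192.94529964],
       [  0.        ,   0.        ,   1.        ]]), 'R': array([[ 0.02493619, -0.99946837,  0.02100413],
       [-0.98500793, -0.02815214, -0.17019647],
       [ 0.1706973 , -0.01644519, -0.98518627]]), 't': array([-0.04058918,  0.57816037,  1.13119737])}
side {'K': array([[461.7014982 ,   0.        , 324.37097125],
       [  0.        , 461.7014982 , 206.19303863],
       [  0.        ,   0.        ,   1.        ]]), 'R': array([[-0.9084743 , -0.4175857 , -0.0172227 ],
       [-0.22513132,  0.52366931, -0.82163638],
       [ 0.3521226 , -0.74255817, -0.56975173]]), 't': array([0.53572752, 0.18198304, 0.81803655])}
```

View pics/top0.png

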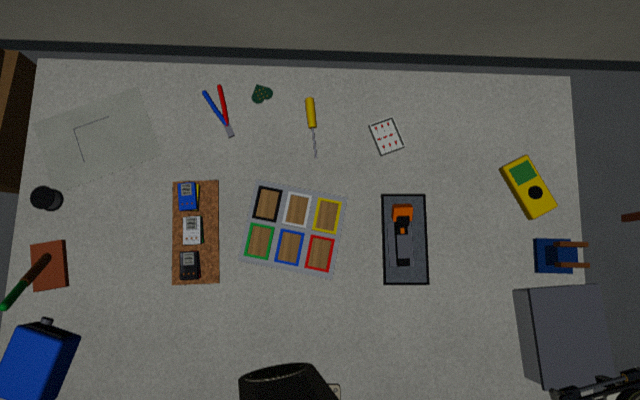

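View pics/side0.png

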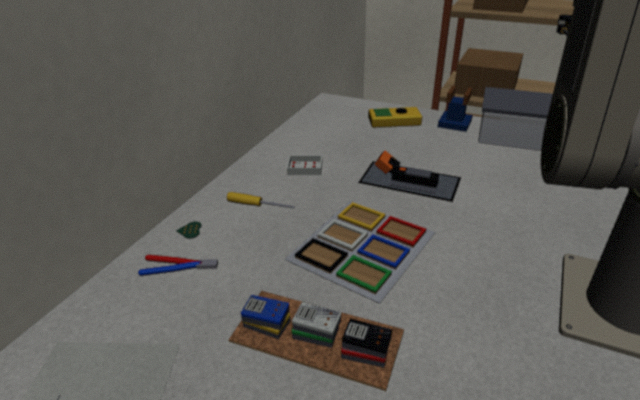

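Blue lies on yellow, white on green and black on red (board at columns 175–218). The nests sit at columns 240–345: black, white and yellow in the far row; green, blue and red in the near row. The scanner mat is at columns 382–428, head pointing away from the robot.

```bash
cat > h.py <<'E'
import numpy as np, cv2
from plant import robot
from scipy.spatial.transform import Rotation as Ro
def shot(n,f=None):
    c=robot.get_calibration(n); im=robot.read_camera(n)
    if f: cv2.imwrite(f'pics/{f}.png',im[:,:,::-1])
    return im,c
def ray(c,uv,z):
    uv=np.atleast_2d(np.asarray(uv,float)); d=np.c_[uv,np.ones(len(uv))]@np.linalg.inv(c['K']).T@c['R']
    o=-c['R'].T@c['t']; return o+d*((z-o[2])/d[:,2])[:,None]
def px(c,X):
    p=(np.atleast_2d(X)@c['R'].T+c['t'])@c['K'].T; return p[:,:2]/p[:,2:]
def tool():
    s=robot.read_state(); R=Ro.from_rotvec(s['orientation']).as_matrix()
    y=R[:,1]; print('t %.2f'%s['t'],'tcp',s['tool_pos'].round(4),'z',R[:,2].round(3),'jaw yaw %.1f'%np.degrees(np.arctan2(y[1],y[0])),'q',s['q'].round(2),'F',s['force'].round(1),'open %.4f'%s['opening']); return s,R
E
python3 - <<'E'
from h import *
c=robot.get_calibration('top')
for n,uv,z in [('blue',(189,196),.052),('white',(192,230),.052),('black',(190,264),.052),('Nblack',(267,203),.014),('Nwhite',(297,209),.014),('Nyel',(327,215),.014),('Ngreen',(259,241),.014),('Nblue',(290,247),.014),('Nred',(320,253),.014),('mat',(405,239),.003),('head',(403,212),.06)]:
    print(n,ray(c,uv,z)[0].round(3))
w=robot.get_calibration('wrist');s,R=tool()
print(w['K'],R.T@(-w['R'].T@w['t']-s['tool_pos']),w['R']@R)
E
```

```text
blue [0.562 0.286 0.052]
white [0.476 0.273 0.052]
black [0.391 0.272 0.052]
Nblack [0.555 0.091 0.014]
Nwhite [0.541 0.012 0.014]
Nyel [ 0.528 -0.068  0.014]
Ngreen [0.455 0.107 0.014]
Nblue [0.442 0.027 0.014]
Nred [ 0.428 -0.051  0.014]
mat [ 0.471 -0.275  0.003]
head [ 0.535 -0.258  0.06 ]
t 0.10 tcp [ 0.1622 -0.5773  0.3018] z [-0.     0.002 -1.   ] jaw yaw -74.3 q [-1.38  0.13  1.49 -0.    1.52 -0.09] F [-0.2  0.   0.3] open 0.0930
[[345.77831112   0.         313.0999062 ]
 [  0.         345.77831112 199.80183299]
 [  0.           0.           1.        ]] [ 0.07985918  0.00017884 -0.083165  ] [[ 1.50349040e-03  9.99998869e-01  3.81626103e-05]
 [-9.58125948e-01  1.45146242e-03 -2.86343431e-01]
 [-2.86343163e-01  3.93950014e-04  9.58127047e-01]]
```

Request:
drive_tool:
  rows: "0.02 0.042 0.01 0 0 -2 100;0.035 0.042 0.01 0 0 -2 100;0.035 0.042 0.01 0 0 -2 100;0.035 0.042 0.01 0 0 -2 100;0.035 0.042 0.01 0 0 -2 100;0.035 0.042 0 0 0 -2 100;0.03 0.042 0 0 0 -2 100;0.03 0.03 0 0 0 -2 100;0 0 0 0 0 0 100;0 0 0 0 0 0 100"

```text
t: 1.35
tool_pos: [0.417, -0.2538, 0.3524]
orientation: [-3.141, 0.007, 0.001]
force: [0.5, -0.7, -0.8]
opening: 0.0931
```

```bash
python3 - <<'E'
from h import *
tool(); shot('wrist','w1')
E
```

```text
t 1.35 tcp [ 0.417  -0.2538  0.3524] z [-0.001  0.    -1.   ] jaw yaw -90.3 q [-0.65 -0.19  1.71 -0.    1.62  0.92] F [ 0.5 -0.7 -0.8] open 0.0931
```

Request:
drive_tool:
  rows: "0.02 0.05 0 0 0 -2 100;0.02 0.05 0 0 0 -2 100;0.02 0.05 0 0 0 -2 100;0 0.05 0 0 0 -1 100;0 0.05 0 0 0 -1 100;0 0.03 0 0 0 -1 100;0 0 0 0 0 0 100;0 0 0 0 0 0 100"

```text
t: 2.4
tool_pos: [0.4773, 0.025, 0.3527]
orientation: [3.131, -0.256, -0.0]
force: [0.3, -0.0, -0.3]
opening: 0.0929
```

```bash
python3 - <<'E'
from h import *
tool(); shot('wrist','w2')
E
```

```text
t 2.40 tcp [0.4773 0.025  0.3527] z [-0.    -0.001 -1.   ] jaw yaw -99.4 q [-0.05 -0.22  1.74 -0.    1.62  1.68] F [ 0.3 -0.  -0.3] open 0.0929
```

Request:
drive_tool:
  rows: "0 0.05 0 0 0 1 100;0 0.05 0 0 0 1 100;0 0.05 0 0 0 1 100;0 0.05 0 0 0 1 100;0 0.05 0 0 0 1 100;0 0 0 0 0 0 100;0 0 0 0 0 0 100"

```text
t: 3.32
tool_pos: [0.4778, 0.2751, 0.3525]
orientation: [3.138, -0.12, -0.0]
force: [0.1, -0.8, 0.0]
opening: 0.0929
```

```bash
python3 - <<'E'
from h import *
tool(); a,c=shot('wrist','w3')
b=cv2.imread('pics/w2.png'); cv2.imwrite('pics/w123.png',cv2.resize(np.vstack([b,a[:,:,::-1]]),(480,600),interpolation=cv2.INTER_AREA))
E
```

```text
t 3.33 tcp [0.4778 0.2751 0.3525] z [-0.    -0.001 -1.   ] jaw yaw -94.4 q [ 0.43 -0.02  1.55 -0.    1.61  2.08] F [ 0.1 -0.8  0. ] open 0.0929
```

View pics/w123.png

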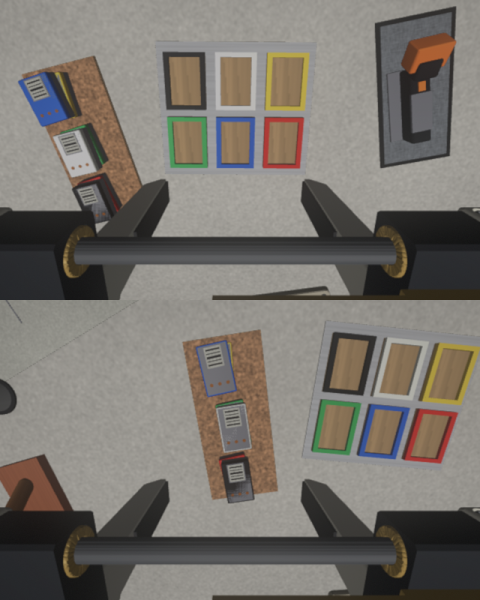

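Both views are clear. The nest grid and the three piles are well visible, with the labels of blue, white and black towards the far end (+x). Next I fit the rims and crop the piles.

```bash
cat >> h.py <<'E'
M_o=np.array([0.07985918,0.00017884,-0.083165]); M_R=np.array([[0.0015,1,0],[-.958126,.00145,-.286343],[-.286343,.000394,.958127]])
def wcal(pos,rv):
    R=Ro.from_rotvec(rv).as_matrix(); Rc=M_R@R.T; return dict(K=robot.get_calibration('wrist')['K'],R=Rc,t=-Rc@(np.array(pos)+R@M_o))
def rim(im,c,col,z):
    h=cv2.cvtColor(im,cv2.COLOR_RGB2HSV); H,S,V=h[...,0],h[...,1],h[...,2]
    m={'red':((H<6)|(H>174))&(S>150)&(V>60),'yellow':(H>22)&(H<33)&(S>120)&(V>80),'green':(H>45)&(H<80)&(S>110),'blue':(H>105)&(H<125)&(S>120)}[col].astype(np.uint8)
    out=[]
    for k in cv2.findContours(m,cv2.RETR_EXTERNAL,cv2.CHAIN_APPROX_NONE)[0]:
        if cv2.contourArea(cv2.convexHull(k))<1000: continue
        P=ray(c,k[:,0].astype(float),z)[:,:2]
        (cx,cy),(a,b),an=cv2.minAreaRect((P*1e4).astype(np.float32))
        if a<b: a,b=b,a; an+=90
        out.append((cx/1e4,cy/1e4,a/1e4,b/1e4,(an+90)%180-90))
    return out
E
python3 - <<'E'
from h import *
im=cv2.imread('pics/w2.png')[:,:,::-1].copy(); c=wcal([.4773,.025,.3527],[3.131,-.256,0])
for k in('red','yellow','green','blue'): print(k,[np.round(r,4) for r in rim(im,c,k,.014)])
t=cv2.imread('pics/top0.png')[:,:,::-1].copy(); ct=robot.get_calibration('top')
for k in('red','yellow','green','blue'): print('top',k,[np.round(r,4) for r in rim(t,ct,k,.014)])
w=cv2.imread('pics/w3.png'); cv2.imwrite('pics/c3.png',cv2.resize(w[30:290,230:390],None,fx=2.3,fy=2.3,interpolation=cv2.INTER_CUBIC))
E
```

```text
red [array([ 0.4303, -0.049 ,  0.0867,  0.063 , -9.6   ])]
yellow [array([ 0.5284, -0.0656,  0.086 ,  0.0638, -9.5736])]
green [array([ 0.4572,  0.1085,  0.0863,  0.0629, -9.6145])]
blue [array([ 0.4431,  0.0299,  0.0866,  0.0628, -9.5658]), array([0.5639, 0.3216, 0.0761, 0.0483, 7.9466])]
top red []
top yellow [array([ 0.6206, -0.6086,  0.1601,  0.0805, 28.6259])]
top green []
top blue [array([ 0.137 ,  0.6392,  0.1776,  0.1754, 81.4864]), array([ 4.37900e-01, -6.67100e-01,  1.13600e-01,  8.82000e-02,
        8.96803e+01])]
```

View pics/c3.png

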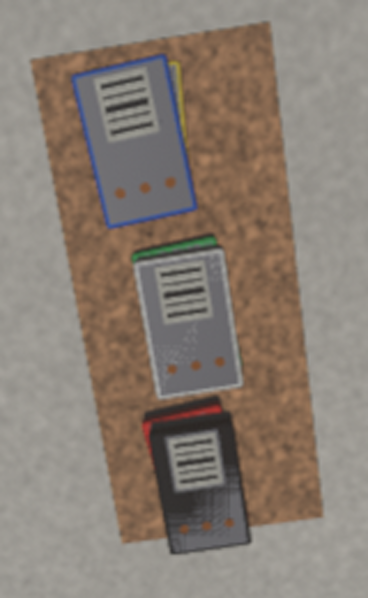

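The lid corners are readable for blue and white, and the lower corners and label for black. Now I cast rays at z = 0.052.

```bash
python3 - <<'E'
from h import *
c=wcal([.4778,.2751,.3525],[3.138,-.12,0])
g=lambda p,z=.052: ray(c,np.array(p)/2.3+[230,30],z)[:,:2]
for n,p in dict(blue=[(72,74),(167,55),(196,210),(108,228)],white=[(134,260),(221,246),(242,385),(158,399)]).items():
    P=g(p); r=cv2.minAreaRect((P*1e4).astype(np.float32)); ax=(P[0]+P[1]-P[2]-P[3]); print(n,P.mean(0).round(4),np.array(r[1])/1e4,'yaw',np.degrees(np.arctan2(ax[1],ax[0])))
print('labels b w k',g([(128,104),(185,292),(195,461)]).round(4))
P=g([(172,553),(249,543)]);m=P.mean(0);d=P[0]-P[1];print('black edge',P,np.linalg.norm(d),'yaw',np.degrees(np.arctan2(d[1],d[0]))-90)
E
```

```text
blue [0.5633 0.2934] [0.06960231 0.04353064] yaw 7.041456449901904
white [0.477  0.2756] [0.07065805 0.04292371] yaw 4.692603187506329
labels b w k [[0.5808 0.2955]
 [0.4931 0.2762]
 [0.405  0.2779]]
black edge [[0.35317562 0.29405246]
 [0.35598507 0.25255762]] 0.04158984682884538 yaw 3.8733556616277554
```

Request:
drive_tool:
  rows: "0.043 0.009 -0.03 0 0 5.7 100;0.0425 0.0093 -0.03 0 0 5.7 100;0 0 -0.05 0 0 0 100;0 0 -0.05 0 0 0 100;0 0 -0.04 0 0 0 100;0 0 -0.02 0 0 0 100;0 0 -0.01 0 0 0 100;0 0 0 0 0 0 100;0 0 0 0 0 0 0;0 0 0 0 0 0 0;0 0 0 0 0 0 0;0 0 0 0 0 0 0;0 0 0 0 0 0 0;0 0 0 0 0 0 0"
  squeeze: 25

```text
t: 5.12
tool_pos: [0.5627, 0.2946, 0.1227]
orientation: [3.135, 0.194, -0.0]
force: [-0.5, 0.2, 0.6]
opening: 0.0436
```

```bash
python3 - <<'E'
from h import *
tool()
E
```

```text
t 5.12 tcp [0.5627 0.2946 0.1227] z [-0. -0. -1.] jaw yaw -82.9 q [ 0.4   0.37  1.55 -0.    1.22  1.85] F [-0.5  0.2  0.6] open 0.0436
```

Request:
drive_tool:
  rows: "0 0 0.03 0 0 0 0;0 0 0.03 0 0 0 0;-0.02 -0.044 0 0 0 -2.8 0;-0.02 -0.044 0 0 0 -2.8 0;-0.02 -0.044 0 0 0 -2.8 0;-0.02 -0.044 0 0 0 -2.8 0;-0.02 -0.044 0 0 0 -2.8 0;-0.02 -0.044 0 0 0 -2.7 0;0 0 -0.04 0 0 0 0;0 0 0 0 0 0 0;0 0 0 0 0 0 0"

```text
t: 6.5
tool_pos: [0.443, 0.031, 0.1435]
orientation: [-3.131, 0.262, 0.0]
force: [-0.0, -0.3, -0.5]
opening: 0.0436
```

```bash
python3 - <<'E'
from h import *
tool(); a,c=shot('wrist','w4')
t,_=shot('side')
cv2.imwrite('pics/v4.png',np.vstack([a[50:350,100:540],cv2.resize(t[200:300,270:450],(440,244))])[:,:,::-1])
E
```

```text
t 6.50 tcp [0.443  0.031  0.1435] z [-0.  0. -1.] jaw yaw -99.6 q [-0.05 -0.16  2.08  0.    1.22  1.69] F [-0.  -0.3 -0.5] open 0.0436
```

View pics/v4.png

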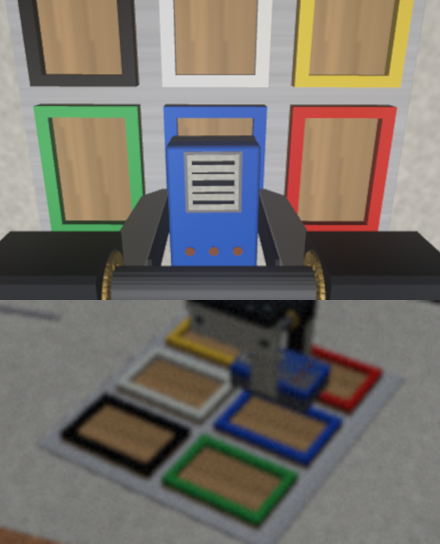

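```bash
python3 - <<'E'
from h import *
im=cv2.imread('pics/w4.png')[:,:,::-1].copy(); s,R=tool(); c=robot.get_calibration('wrist')
N=np.array([.4431,.0299]); a=np.radians(-9.6); X=np.array([np.cos(a),np.sin(a)]); Y=np.array([-X[1],X[0]])
def L(p,z,o): d=ray(c,p,z)[:,:2]-o; return np.c_[d@X,d@Y].round(4)
t=s['tool_pos'][:2]
print('tcp in nest',(t-N)@X,(t-N)@Y)
print('rim far corners in nest (exp .044,+-.032)',L([(264.5,155.5),(366.5,155.5)],.014,N))
print('green/red inner/outer far',L([(134,155.5),(242,155.5),(392,156),(497,156)],.014,N))
print('label far edge/lid far in tool (exp .035,+-.022)',L([(268,198.5),(359,199)],.0728,t), L([(284,202),(342,202),(284,263),(342,263)],.0728,t))
E
```

```text
t 6.60 tcp [0.4437 0.0311 0.1441] z [ 0.002 -0.    -1.   ] jaw yaw -99.6 q [-0.05 -0.16  2.08  0.    1.22  1.69] F [-0.2  0.1 -1.2] open 0.0434
tcp in nest 0.0004343012320276293 0.0012998740233822023
rim far corners in nest (exp .044,+-.032) [[ 0.0454  0.0313]
 [ 0.0456 -0.0319]]
green/red inner/outer far [[ 0.0452  0.1123]
 [ 0.0454  0.0453]
 [ 0.0453 -0.0478]
 [ 0.0454 -0.1129]]
label far edge/lid far in tool (exp .035,+-.022) [[ 0.0344  0.0209]
 [ 0.0343 -0.0215]] [[ 0.0327  0.0135]
 [ 0.0328 -0.0136]
 [ 0.0013  0.0142]
 [ 0.0014 -0.0145]]
```

Request:
drive_tool:
  rows: "0.0005 -0.0015 -0.015 0 0 0 0;0 0 -0.015 0 0 0 0;0 0 -0.005 0 0 0 0;0 0 -0.003 0 0 0 0;0 0 -0.002 0 0 0 0;0 0 -0.001 0 0 0 0;0 0 0 0 0 0 0"

```text
t: 7.48
tool_pos: [0.4434, 0.0291, 0.1019]
orientation: [-3.131, 0.263, -0.001]
force: [-0.2, 0.5, -1.4]
opening: 0.0438
```

Request:
drive_tool:
  rows: "0 0 -0.001 0 0 0 0;0 0 0 0 0 0 70;0 0 0 0 0 0 70;0 0 0 0 0 0 70;0 0 0.03 0 0 0 70;0 0 0.03 0 0 0 100;0.0056 0.041 0.005 0 0 2.4 100;0.0056 0.041 0 0 0 2.4 100;0.0056 0.041 0 0 0 2.4 100;0.0056 0.041 0 0 0 2.4 100;0.0056 0.041 0 0 0 2.4 100;0.0056 0.0415 0 0 0 2.3 100;0 0 0 0 0 0 100;0 0 0 0 0 0 100"

```text
t: 9.22
tool_pos: [0.4766, 0.2754, 0.1654]
orientation: [3.138, 0.129, -0.001]
force: [0.3, 0.4, 0.4]
opening: 0.0928
```

```bash
python3 - <<'E'
from h import *
tool(); im,c=shot('wrist','w5'); t,_=shot('top','t5')
for k in('blue','red','green','yellow'): print(k,[np.round(r,4) for r in rim(t,_,k,.03)])
cv2.imwrite('pics/v5.png',np.vstack([im[50:350,100:540],cv2.resize(t[170:290,165:360],(440,270))])[:,:,::-1])
E
```

```text
t 9.22 tcp [0.4766 0.2754 0.1654] z [-0.001 -0.001 -1.   ] jaw yaw -85.3 q [ 0.43  0.11  1.77 -0.    1.26  1.92] F [0.3 0.4 0.4] open 0.0928
blue [array([ 0.1409,  0.63  ,  0.1764,  0.1718, 83.0726]), array([ 4.36700e-01, -6.58400e-01,  1.12000e-01,  8.72000e-02,
       -8.98975e+01])]
red []
green []
yellow [array([ 0.6174, -0.6003,  0.1584,  0.0797, 28.6259])]
```

View pics/v5.png

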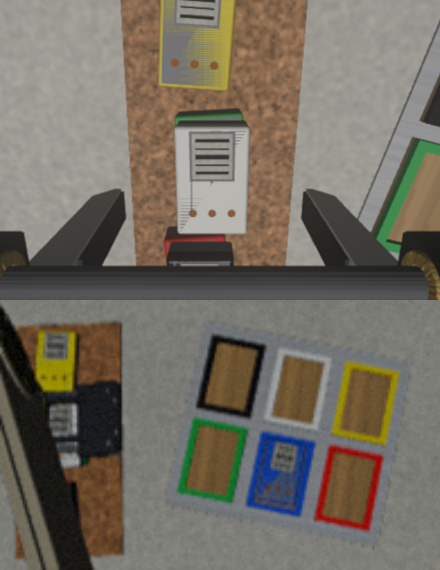

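Blue is seated evenly in its nest (bottom strip). White (columns 176–247) is centred between the fingers, so I grip it.

Request:
drive_tool:
  rows: "0 0 -0.025 0 0 0 100;0 0 -0.012 0 0 0 100;0 0 -0.006 0 0 0 100;0 0 0 0 0 0 100;0 0 0 0 0 0 0;0 0 0 0 0 0 0;0 0 0 0 0 0 0;0 0 0 0 0 0 0;0 0 0 0 0 0 0"

```text
t: 10.45
tool_pos: [0.4768, 0.2757, 0.1228]
orientation: [-3.139, -0.129, -0.0]
force: [-0.5, -0.4, 0.0]
opening: 0.0476
```

```bash
cat >> h.py <<'E'
# lid centre from far-edge and near-edge pixels (full image)
def lid(c,far,near,z,t,yaw):
    P=ray(c,[far,near],z)[:,:2]-t; a=np.radians(yaw); X=np.array([np.cos(a),np.sin(a)]); Y=np.array([-X[1],X[0]]); return P@X,P@Y
E
python3 - <<'E'
from h import *
c=wcal([.4766,.2754,.1654],[3.138,.129,-.001])
print(lid(c,(312,177),(312,283.5),.052,np.array([.4766,.2754]),4.7)); tool()
E
```

```text
(array([ 0.03489184, -0.03484249]), array([0.00029453, 0.00024357]))
t 10.45 tcp [0.4768 0.2757 0.1228] z [ 0.  0. -1.] jaw yaw -85.3 q [0.43 0.16 1.8  0.   1.18 1.92] F [-0.5 -0.4  0. ] open 0.0476
```

Request:
drive_tool:
  rows: "0 0 0 0 0 0 0;0 0 0 0 0 0 0;0 0 0.03 0 0 0 0;0 0 0.03 0 0 0 0;0.0108 -0.044 0 0 0 -2.4 0;0.0108 -0.044 0 0 0 -2.4 0;0.0108 -0.044 0 0 0 -2.4 0;0.0108 -0.044 0 0 0 -2.4 0;0.011 -0.044 0 0 0 -2.4 0;0.011 -0.043 0 0 0 -2.3 0;0 0 -0.04 0 0 0 0;0 0 -0.012 0 0 0 0;0 0 0 0 0 0 0;0 0 0 0 0 0 0"

```text
t: 12.2
tool_pos: [0.5427, 0.0132, 0.132]
orientation: [-3.131, 0.262, -0.002]
force: [0.3, 0.2, -1.2]
opening: 0.0437
```

```bash
python3 - <<'E'
from h import *
tool()
E
```

```text
t 12.20 tcp [0.5427 0.0132 0.132 ] z [ 0.002 -0.    -1.   ] jaw yaw -99.6 q [-0.07  0.13  1.82  0.    1.2   1.67] F [ 0.3  0.2 -1.2] open 0.0437
```

Request:
drive_tool:
  rows: "-0.0003 -0.0005 -0.015 0 0 0 0;0 0 -0.008 0 0 0 0;0 0 -0.004 0 0 0 0;0 0 -0.003 0 0 0 0;0 0 0 0 0 0 0;0 0 0 0 0 0 0"

```text
t: 12.95
tool_pos: [0.5419, 0.0121, 0.1008]
orientation: [-3.131, 0.263, -0.001]
force: [0.0, -0.2, -0.7]
opening: 0.0436
```

Request:
drive_tool:
  rows: "0 0 0 0 0 0 70;0 0 0 0 0 0 70;0 0 0 0 0 0 70;0 0 0.03 0 0 0 70;0 0 0.035 0 0 0 100;-0.022 0.038 0 0 0 2 100;-0.022 0.038 0 0 0 2 100;-0.022 0.038 0 0 0 2 100;-0.022 0.038 0 0 0 2 100;-0.022 0.038 0 0 0 2 100;-0.022 0.038 0 0 0 2 100;-0.021 0.036 0 0 0 1.6 100;0 0 0 0 0 0 100;0 0 0 0 0 0 100"

```text
t: 14.7
tool_pos: [0.3889, 0.276, 0.1658]
orientation: [3.139, 0.11, 0.0]
force: [0.9, 0.7, -0.6]
opening: 0.0928
```

```bash
python3 - <<'E'
from h import *
tool(); im,c=shot('wrist','w6'); t,_=shot('top','t6')
cv2.imwrite('pics/v6.png',np.vstack([im[50:350,100:540],cv2.resize(t[170:290,165:360],(440,270))])[:,:,::-1])
E
```

```text
t 14.70 tcp [0.3889 0.276  0.1658] z [ 0. -0. -1.] jaw yaw -86.0 q [ 0.51 -0.09  1.97 -0.    1.26  2.01] F [ 0.9  0.7 -0.6] open 0.0928
```

View pics/v6.png

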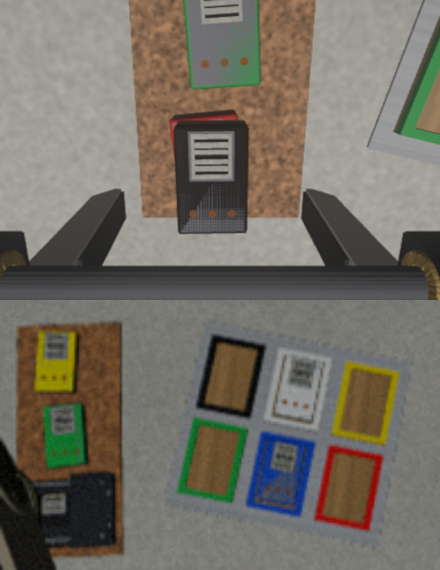

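White is seated, and black (columns 176–247) is centred between the fingers over the red box. I grip and carry it.

Request:
drive_tool:
  rows: "0 0 -0.025 0 0 0 100;0 0 -0.012 0 0 0 100;0 0 -0.006 0 0 0 100;0 0 0 0 0 0 100;0 0 0 0 0 0 0;0 0 0 0 0 0 0;0 0 0 0 0 0 0;0 0 0 0 0 0 0;0 0 0 0 0 0 0;0 0 0 0 0 0 0;0 0 0 0 0 0 0;0 0 0.03 0 0 0 0;0 0 0.03 0 0 0 0;0.0335 -0.037 0 0 0 -2.7 0;0.0335 -0.037 0 0 0 -2.7 0;0.0335 -0.037 0 0 0 -2.7 0;0.0335 -0.037 0 0 0 -2.7 0;0.033 -0.037 0 0 0 -2.8 0;0 0 -0.04 0 0 0 0;0 0 0 0 0 0 0"

```text
t: 17.3
tool_pos: [0.5531, 0.0904, 0.1389]
orientation: [3.129, -0.265, -0.012]
force: [0.3, 0.2, -1.1]
opening: 0.0441
```

Request:
drive_tool:
  rows: "0 0 -0.01 0 0 0 0;0 0 0 0 0 0 0;0 0 0 0 0 0 0"

```text
t: 17.68
tool_pos: [0.5561, 0.0917, 0.1338]
orientation: [-3.13, 0.262, -0.002]
force: [1.0, -0.5, -0.7]
opening: 0.0439
```

```bash
python3 - <<'E'
from h import *
tool()
E
```

```text
t 17.68 tcp [0.5561 0.0917 0.1338] z [ 0.001  0.    -1.   ] jaw yaw -99.6 q [0.07 0.18 1.76 0.   1.21 1.81] F [ 1.  -0.5 -0.7] open 0.0439
```

Request:
drive_tool:
  rows: "0 -0.0004 -0.015 0 0 0 0;0 0 -0.01 0 0 0 0;0 0 -0.004 0 0 0 0;0 0 -0.003 0 0 0 0;0 0 -0.001 0 0 0 0;0 0 0 0 0 0 0;0 0 0 0 0 0 70;0 0 0 0 0 0 70;0 0 0 0 0 0 70;0 0 0.04 0 0 0 70;-0.015 0.04 0.03 0 0 3 100;-0.015 0.04 0.03 0 0 3 100;-0.015 0.04 0.03 0 0 3 100;-0.015 0.03 0.03 0 0 3 100;-0.01 0.02 0.03 0 0 3 100;0 0.015 0 0 0 0 100;0 0 0 0 0 0 100;0 0 0 0 0 0 100"

```text
t: 19.92
tool_pos: [0.4855, 0.2749, 0.2878]
orientation: [3.137, 0.146, -0.004]
force: [0.6, 0.1, 0.7]
opening: 0.0928
```

```bash
python3 - <<'E'
from h import *
tool(); im,c=shot('wrist','w7'); np.savez('c7',**c)
x0,y0=200,60
cv2.imwrite('pics/v7.png',cv2.resize(im[y0:y0+260,x0:x0+300],None,fx=2.3,fy=2.3,interpolation=cv2.INTER_CUBIC)[:,:,::-1])
for k in('yellow','green','red'):
  for r in rim(im,c,k,.030): print(k,np.round(r,4))
E
```

```text
t 19.93 tcp [0.4855 0.2749 0.2878] z [-0.003 -0.001 -1.   ] jaw yaw -84.7 q [ 0.42  0.03  1.62 -0.    1.49  1.9 ] F [0.6 0.1 0.7] open 0.0928
yellow [ 0.5237 -0.0275  0.0976  0.0446 20.6765]
yellow [0.5649 0.2928 0.0693 0.0435 0.7487]
green [ 0.4619  0.1162  0.0836  0.0609 -9.6191]
green [0.4798 0.2768 0.0689 0.0425 7.9824]
red [0.3905 0.279  0.0701 0.0435 9.6132]
red [ 0.436  -0.0334  0.0849  0.0639 -9.7446]
```

View pics/v7.png

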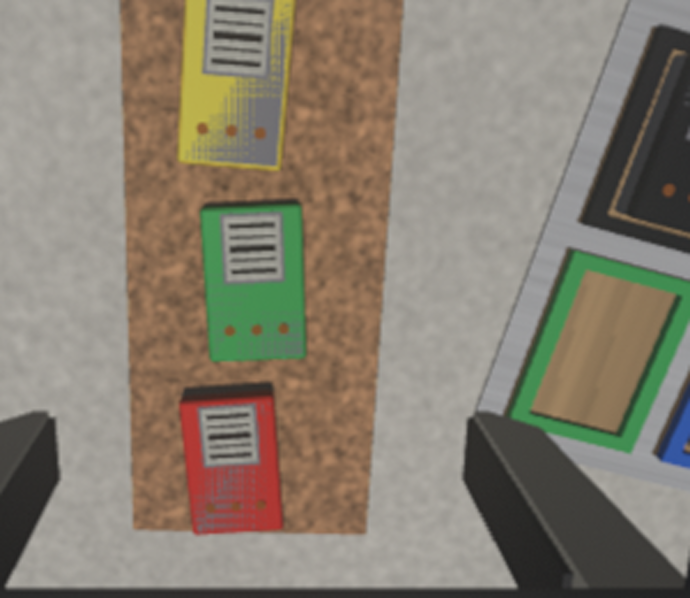

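Request:
drive_tool:
  rows: "0.04 0.009 -0.03 0 0 -2.3 100;0.0394 0.0089 -0.03 0 0 -2.3 100;0 0 -0.05 0 0 0 100;0 0 -0.04 0 0 0 100;0 0 -0.02 0 0 0 100;0 0 -0.012 0 0 0 100;0 0 -0.005 0 0 0 100;0 0 0 0 0 0 100;0 0 0 0 0 0 0;0 0 0 0 0 0 0;0 0 0 0 0 0 0;0 0 0 0 0 0 0;0 0 0 0 0 0 0;0 0 0 0 0 0 0;0 0 0 0 0 0 0"

```text
t: 21.85
tool_pos: [0.5651, 0.2936, 0.1027]
orientation: [3.141, 0.022, -0.0]
force: [-0.5, -0.1, -0.4]
opening: 0.0438
```

```bash
python3 - <<'E'
from h import *
tool()
E
```

```text
t 21.85 tcp [0.5651 0.2936 0.1027] z [-0. -0. -1.] jaw yaw -89.2 q [ 0.4   0.4   1.55 -0.    1.19  1.96] F [-0.5 -0.1 -0.4] open 0.0438
```

Request:
drive_tool:
  rows: "0 0 0.03 0 0 0 0;0 0 0.035 0 0 0 0;-0.0045 -0.045 0 0 0 -1.3 0;-0.0045 -0.045 0 0 0 -1.3 0;-0.0045 -0.045 0 0 0 -1.3 0;-0.0045 -0.045 0 0 0 -1.3 0;-0.0045 -0.045 0 0 0 -1.3 0;-0.0045 -0.045 0 0 0 -1.3 0;-0.0045 -0.045 0 0 0 -1.3 0;-0.005 -0.0446 0 0 0 -1.3 0;0 0 -0.03 0 0 0 0;0 0 0 0 0 0 0;0 0 0 0 0 0 0"

```text
t: 23.48
tool_pos: [0.5287, -0.0655, 0.1382]
orientation: [-3.13, 0.262, 0.0]
force: [-0.3, -0.2, -0.2]
opening: 0.0436
```

```bash
python3 - <<'E'
from h import *
tool();robot.read_camera('top');tool()
E
```

```text
t 23.48 tcp [ 0.5287 -0.0655  0.1382] z [-0.  0. -1.] jaw yaw -99.6 q [-0.22  0.09  1.84  0.    1.21  1.52] F [-0.3 -0.2 -0.2] open 0.0436
t 23.52 tcp [ 0.5292 -0.0655  0.1387] z [ 0.001 -0.    -1.   ] jaw yaw -99.6 q [-0.22  0.09  1.84  0.    1.21  1.52] F [-0.  -0.5 -1.2] open 0.0434
```

Request:
drive_tool:
  rows: "0 -0.0003 -0.016 0 0 0 0;0 0 -0.01 0 0 0 0;0 0 -0.005 0 0 0 0;0 0 -0.003 0 0 0 0;0 0 -0.001 0 0 0 0;0 0 0 0 0 0 0;0 0 0 0 0 0 62;0 0 0 0 0 0 62;0 0 0 0 0 0 62;0 0 0.04 0 0 0 62;0 0 0.03 0 0 0 62;-0.007 0.049 0.01 0 0 2.5 100;-0.007 0.049 0.01 0 0 2.5 100;-0.007 0.049 0.01 0 0 2.5 100;-0.007 0.049 0.01 0 0 2.5 100;-0.007 0.049 0.01 0 0 2.5 100;-0.007 0.049 0.01 0 0 2.5 100;-0.007 0.049 0.01 0 0 2.6 100;0 0 0 0 0 0 100;0 0 0 0 0 0 100"

```text
t: 26.02
tool_pos: [0.4795, 0.2765, 0.2424]
orientation: [3.133, 0.219, -0.001]
force: [-0.5, 0.0, 0.0]
opening: 0.0925
```

```bash
python3 - <<'E'
from h import *
tool(); im,c=shot('wrist','w8'); t,ct=shot('top','t8')
for k in('green','red'):
  for r in rim(im,c,k,.030): print(k,np.round(r,4))
for k in ('yellow','blue'): print(k,rim(t,ct,k,.03))
E
```

```text
t 26.02 tcp [0.4795 0.2765 0.2424] z [-0.    -0.001 -1.   ] jaw yaw -82.0 q [ 0.43  0.04  1.69 -0.    1.41  1.86] F [-0.5  0.   0. ] open 0.0925
green [ 0.4623  0.1175  0.0831  0.0609 -9.9107]
green [ 5.02000e-01  2.79900e-01  4.28000e-02  2.28000e-02 -8.19075e+01]
red [0.3908 0.279  0.07   0.0437 9.5492]
red [ 4.53900e-01 -1.29000e-02  5.76000e-02  2.20000e-02 -1.58391e+01]
yellow [(0.617492626953125, -0.600413916015625, 0.15833548583984375, 0.07968826904296875, 28.55855941772461)]
blue [(0.140156298828125, 0.631121875, 0.17401138916015624, 0.1734528564453125, 81.093505859375), (0.437183935546875, -0.65786328125, 0.1131501220703125, 0.08439481811523437, -88.5694887638092)]
```

Request:
drive_tool:
  rows: "0 0 -0.05 0 0 0 100;0 0 -0.05 0 0 0 100;0 0 -0.025 0 0 0 100;0 0 -0.01 0 0 0 100;0 0 -0.005 0 0 0 100;0 0 0 0 0 0 100;0 0 0 0 0 0 0;0 0 0 0 0 0 0;0 0 0 0 0 0 0;0 0 0 0 0 0 0;0 0 0 0 0 0 0;0 0 0 0 0 0 0;0 0 0 0 0 0 0"

```text
t: 27.75
tool_pos: [0.4796, 0.2767, 0.1027]
orientation: [3.134, 0.219, -0.0]
force: [-0.2, -0.8, 0.0]
opening: 0.0436
```

```bash
python3 - <<'E'
from h import *
tool()
t=cv2.imread('pics/t8.png');im=cv2.imread('pics/w8.png')
cv2.imwrite('pics/v8.png',np.vstack([im[50:350,100:540],cv2.resize(t[170:290,165:360],(440,270))]))
E
```

```text
t 27.75 tcp [0.4796 0.2767 0.1027] z [-0. -0. -1.] jaw yaw -82.0 q [0.43 0.2  1.8  0.   1.15 1.86] F [-0.2 -0.8  0. ] open 0.0436
```

View pics/v8.png

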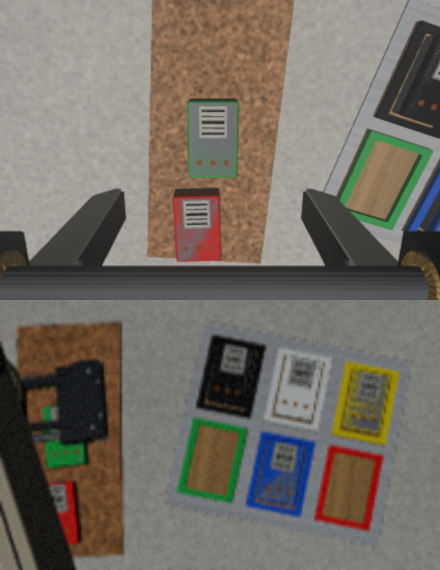

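Yellow, black, white and blue are all seated, and green is gripped. I carry it to its nest.

Request:
drive_tool:
  rows: "0 0 0.03 0 0 0 0;0 0 0.03 0 0 0 0;-0.0056 -0.042 0 0 0 -4.4 0;-0.0056 -0.042 0 0 0 -4.4 0;-0.0056 -0.042 0 0 0 -4.4 0;-0.0055 -0.0428 0 0 0 -4.4 0;0 0 -0.03 0 0 0 0;0 0 0 0 0 0 0;0 0 0 0 0 0 0"

```text
t: 28.88
tool_pos: [0.4575, 0.1083, 0.1333]
orientation: [-3.131, 0.262, 0.0]
force: [0.5, 0.3, -1.2]
opening: 0.0439
```

```bash
python3 - <<'E'
from h import *
tool();robot.read_camera('top');tool()
E
```

```text
t 28.88 tcp [0.4575 0.1083 0.1333] z [-0.  0. -1.] jaw yaw -99.6 q [ 0.12 -0.07  2.01  0.    1.2   1.86] F [ 0.5  0.3 -1.2] open 0.0439
t 28.93 tcp [0.4579 0.1085 0.1337] z [ 0.001  0.    -1.   ] jaw yaw -99.6 q [ 0.12 -0.07  2.01  0.    1.2   1.86] F [-0.4  0.4 -1. ] open 0.0435
```

Descend and release, then go to the red box (0.3907, 0.279), jaw −80.4.

Request:
drive_tool:
  rows: "0 -0.0003 -0.016 0 0 0 0;0 0 -0.008 0 0 0 0;0 0 -0.004 0 0 0 0;0 0 -0.002 0 0 0 0;0 0 0 0 0 0 0;0 0 0 0 0 0 62;0 0 0 0 0 0 62;0 0 0 0 0 0 62;0 0 0.04 0 0 0 62;0 0 0.03 0 0 0 62;-0.0167 0.0428 0.01 0 0 4.8 100;-0.0167 0.0428 0.01 0 0 4.8 100;-0.0167 0.0428 0 0 0 4.8 100;-0.0165 0.0425 0 0 0 4.8 100;0 0 0 0 0 0 100;0 0 0 0 0 0 100"

```text
t: 30.92
tool_pos: [0.3908, 0.2783, 0.1926]
orientation: [3.13, 0.262, -0.0]
force: [-0.5, -0.3, -0.4]
opening: 0.0929
```

```bash
python3 - <<'E'
from h import *
tool(); im,c=shot('wrist','w9')
for r in rim(im,c,'red',.030): print(np.round(r,4))
E
```

```text
t 30.93 tcp [0.3908 0.2783 0.1926] z [ 0.    -0.001 -1.   ] jaw yaw -80.4 q [ 0.51 -0.12  1.94 -0.    1.32  1.92] F [-0.5 -0.3 -0.4] open 0.0929
[0.3909 0.2793 0.069  0.0437 9.661 ]
```

Request:
drive_tool:
  rows: "0 0.0007 -0.05 0 0 0 100;0 0 -0.025 0 0 0 100;0 0 -0.01 0 0 0 100;0 0 -0.005 0 0 0 100;0 0 0 0 0 0 100;0 0 0 0 0 0 0;0 0 0 0 0 0 0;0 0 0 0 0 0 0;0 0 0 0 0 0 0;0 0 0 0 0 0 0;0 0 0 0 0 0 0;0 0 0 0 0 0 0"

```text
t: 32.48
tool_pos: [0.3907, 0.2793, 0.1027]
orientation: [3.131, 0.263, -0.0]
force: [-0.9, 0.1, 0.8]
opening: 0.0436
```

Request:
drive_tool:
  rows: "0 0 0.03 0 0 0 0;0 0 0.035 0 0 0 0;0.005 -0.041 0 0 0 -2.4 0;0.005 -0.041 0 0 0 -2.4 0;0.005 -0.041 0 0 0 -2.4 0;0.005 -0.041 0 0 0 -2.4 0;0.005 -0.041 0 0 0 -2.4 0;0.005 -0.041 0 0 0 -2.4 0;0.005 -0.041 0 0 0 -2.4 0;0.0047 -0.0416 0 0 0 -2.4 0;0 0 -0.03 0 0 0 0;0 0 0 0 0 0 0;0 0 0 0 0 0 0"

```text
t: 34.1
tool_pos: [0.4304, -0.049, 0.1381]
orientation: [-3.13, 0.262, 0.001]
force: [-0.4, 0.4, -1.3]
opening: 0.0439
```

```bash
python3 - <<'E'
from h import *
tool();robot.read_camera('top');tool()
E
```

```text
t 34.10 tcp [ 0.4304 -0.049   0.1381] z [-0.  0. -1.] jaw yaw -99.6 q [-0.23 -0.18  2.11  0.    1.22  1.51] F [-0.4  0.4 -1.3] open 0.0439
t 34.15 tcp [ 0.4308 -0.049   0.1386] z [ 0.001 -0.    -1.   ] jaw yaw -99.6 q [-0.23 -0.18  2.11  0.    1.22  1.51] F [ 0.5  0.3 -0.8] open 0.0438
```

Request:
drive_tool:
  rows: "0 -0.0004 -0.016 0 0 0 0;0 0 -0.01 0 0 0 0;0 0 -0.005 0 0 0 0;0 0 -0.003 0 0 0 0;0 0 -0.001 0 0 0 0;0 0 0 0 0 0 0;0 0 0 0 0 0 62;0 0 0 0 0 0 62;0 0 0 0 0 0 62;0 0 0.04 0 0 0 62;0 0 0.05 0 0 0 62;-0.008 -0.01 0.05 0 0 3 100;-0.008 -0.01 0.05 0 0 3 100;-0.008 -0.01 0.03 0 0 3 100;0 0 0 0 0 0 100;0 0 0 0 0 0 100"

```text
t: 36.15
tool_pos: [0.4063, -0.0796, 0.3218]
orientation: [-3.141, 0.018, 0.001]
force: [-0.4, 0.4, -0.8]
opening: 0.0926
```

```bash
python3 - <<'E'
from h import *
tool(); im,c=shot('wrist','w10'); np.savez('c10',**c)
cv2.imwrite('pics/v10.png',cv2.resize(im[0:290,60:640],None,fx=1.37,fy=1.37,interpolation=cv2.INTER_CUBIC)[:,:,::-1])
E
```

```text
t 36.15 tcp [ 0.4063 -0.0796  0.3218] z [-0.001  0.    -1.   ] jaw yaw -90.7 q [-0.32 -0.4   1.94  0.    1.61  1.26] F [-0.4  0.4 -0.8] open 0.0926
```

View pics/v10.png

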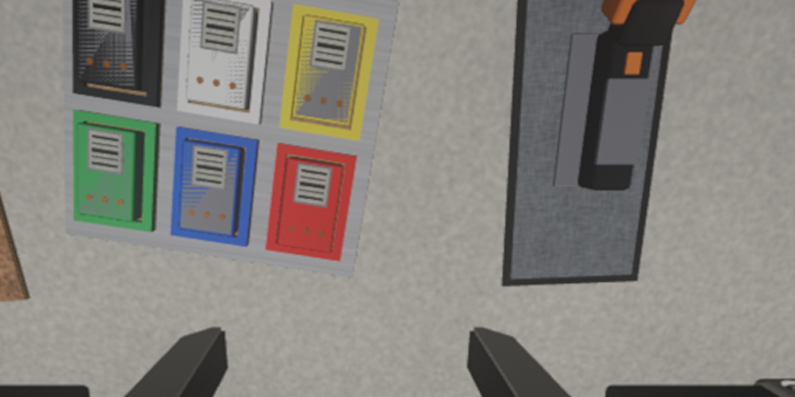

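All six projects are seated. The scanner lies on its mat with the head pointing away. I move over to it for a closer look.

Request:
drive_tool:
  rows: "0 -0.045 0 0 0 0 100;0 -0.045 0 0 0 0 100;0 -0.045 0 0 0 0 100;0 -0.045 0 0 0 0 100;0 0 0 0 0 0 100;0 0 0 0 0 0 100"

```text
t: 36.95
tool_pos: [0.4062, -0.259, 0.3211]
orientation: [-3.139, 0.018, 0.003]
force: [0.9, 0.0, -0.3]
opening: 0.093
```

```bash
python3 - <<'E'
from h import *
tool(); im,c=shot('wrist','w11'); np.savez('c11',**c)
cv2.imwrite('pics/v11.png',cv2.resize(im[0:290,170:470],None,fx=2,fy=2,interpolation=cv2.INTER_CUBIC)[:,:,::-1])
E
```

```text
t 36.95 tcp [ 0.4062 -0.259   0.3211] z [-0.002  0.002 -1.   ] jaw yaw -90.6 q [-0.67 -0.2   1.78  0.    1.57  0.91] F [ 0.9  0.  -0.3] open 0.0930
```

View pics/v11.png

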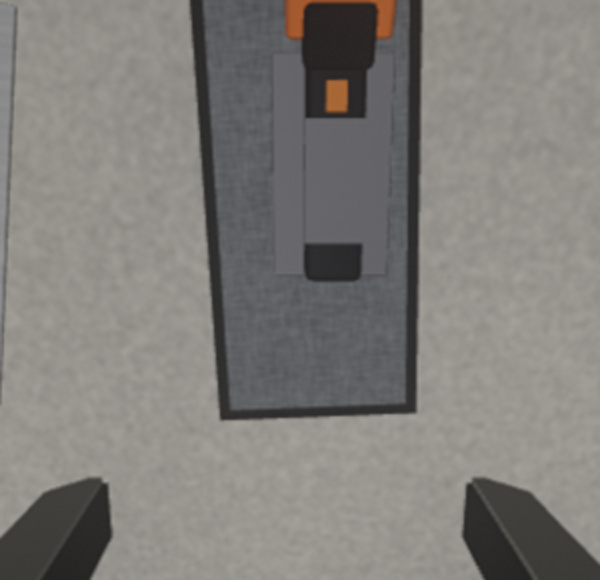

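```bash
python3 - <<'E'
from h import *
c=dict(np.load('c11.npz'))
g=lambda p,z: ray(c,np.array(p)/2+[170,0],z)[:,:2].round(4)
print('foot rear L,R, front L,R',g([(275,275),(386,275),(274,53),(393,53)],.007).tolist())
print('handle rear top L R',g([(305,245),(362,245),(306,118),(366,118)],.037).tolist())
print('handle rear end',g([(333,280)],.02),'head L,R near',g([(287,37),(393,37)],.06))
print('mat near corners',g([(222,419),(415,410)],.003), 'edges up',g([(192,3),(421,3)],.003))
E
```

```text
foot rear L,R, front L,R [[0.4407, -0.2526], [0.4401, -0.3157], [0.5553, -0.2537], [0.5547, -0.3157]]
handle rear top L R [[0.4595, -0.2689], [0.4592, -0.2986], [0.5208, -0.2696], [0.5205, -0.2992]]
handle rear end [[ 0.4392 -0.2848]] head L,R near [[ 0.5526 -0.2605]
 [ 0.5521 -0.308 ]]
mat near corners [[ 0.3534 -0.2189]
 [ 0.3581 -0.3365]] edges up [[ 0.5799 -0.2116]
 [ 0.5787 -0.3299]]
```

Scanner origin is about (0.500, −0.284) with yaw −0.5°, and its foot measures 115 × 63 mm, which matches. Mat centre is about (0.475, −0.274). I grip at scanner x = +5 mm.

Request:
drive_tool:
  rows: "0.033 -0.0084 -0.02 0 0 0 100;0.033 -0.0084 -0.03 0 0 0 100;0.0332 -0.0084 -0.03 0 0 0 100;0 0 -0.05 0 0 0 100;0 0 -0.04 0 0 0 100;0 0 -0.03 0 0 0 100;0 0 -0.015 0 0 0 100;0 0 -0.01 0 0 0 100;0 0 0 0 0 0 100;0 0 0 0 0 0 0;0 0 0 0 0 0 0;0 0 0 0 0 0 0;0 0 0 0 0 0 0;0 0 0 0 0 0 0;0 0 0 0 0 0 0;0 0 0 0 0 0 0;0 0 0 0 0 0 0;0 0 0 0 0 0 0"
  squeeze: 45

```text
t: 39.25
tool_pos: [0.5056, -0.2848, 0.0977]
orientation: [-3.141, 0.017, 0.0]
force: [0.0, 1.1, -0.4]
opening: 0.0297
```

```bash
python3 - <<'E'
from h import *
tool()
E
```

```text
t 39.25 tcp [ 0.5056 -0.2848  0.0977] z [-0.  0. -1.] jaw yaw -90.6 q [-0.6   0.27  1.72  0.    1.15  0.98] F [ 0.   1.1 -0.4] open 0.0297
```

Request:
drive_tool:
  rows: "0 0 0.01 0 0 0 0;0 0 0.03 0 0 0 0;0 0 0.03 0 0 0 0;0 0 0.04 0 0 0 0;-0.01 0 0 0 5 0 0;-0.01 0 0 0 5 0 0;-0.01 0 0 0 5 0 0;-0.01 0 0 0 5 0 0;-0.01 0 0 0 5 0 0;-0.01 0 0 0 5 0 0;-0.01 0 0 0 5 0 0;0 0 0 0 0 0 0;0 0 0 0 0 0 0"

```text
t: 40.88
tool_pos: [0.4361, -0.2851, 0.208]
orientation: [2.994, -0.016, -0.94]
force: [0.2, 0.7, -2.4]
opening: 0.0295
```

```bash
python3 - <<'E'
from h import *
tool(); a,_=shot('wrist'); b,_=shot('side')
cv2.imwrite('pics/v12.png',np.vstack([cv2.resize(a,(480,300)),cv2.resize(b[60:260,330:650],(480,300))])[:,:,::-1])
E
```

```text
t 40.88 tcp [ 0.4361 -0.2851  0.208 ] z [-0.571 -0.    -0.821] jaw yaw -90.5 q [-0.52  0.42  1.43 -0.3   1.83  1.07] F [ 0.2  0.7 -2.4] open 0.0295
```

View pics/v12.png

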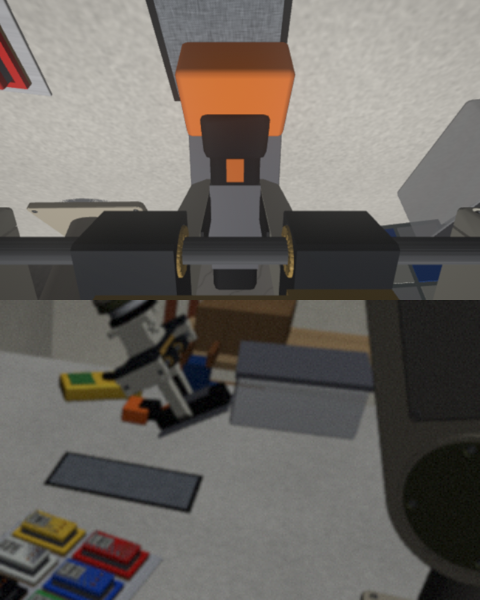

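The scanner is held straight with its head down and the beam about vertical. I move it to red and hold.

Request:
drive_tool:
  rows: "-0.0038 0.0466 0 0 0 0 0;-0.0038 0.0466 0 0 0 0 0;-0.0038 0.0466 0 0 0 0 0;-0.0038 0.0466 0 0 0 0 0;-0.0038 0.0465 0 0 0 0 0;0 0 0 0 0 0 0;0 0 0 0 0 0 0;0 0 0 0 0 0 0;0 0 0 0 0 0 0;0 0 0 0 0 0 0"

```text
t: 42.22
tool_pos: [0.4167, -0.0526, 0.2077]
orientation: [2.993, -0.018, -0.944]
force: [0.3, -0.1, -2.3]
opening: 0.0295
```

```bash
python3 - <<'E'
from h import *
s,R=tool(); o=s['tool_pos']
X=np.cross(R[:,1],R[:,2]) ; sx=R[:,0]; sz=-R[:,2]; print('scanner x dir',sx.round(3))
eye=o+.0778*sx-.0587*sz; b=np.sin(np.radians(35))*sx-np.cos(np.radians(35))*sz
print('eye',eye.round(4),'beam',b.round(3),'hit z.03',(eye+b*(.03-eye[2])/b[2]).round(4))
t,_=shot('side'); t2,_=shot('top')
cv2.imwrite('pics/v13.png',np.vstack([cv2.resize(t[170:320,260:480],(440,300)),cv2.resize(t2[150:290,230:420],(440,300))])[:,:,::-1])
E
```

```text
t 42.23 tcp [ 0.4167 -0.0526  0.2077] z [-0.574  0.001 -0.819] jaw yaw -90.6 q [-0.18  0.21  1.67 -0.11  1.86  1.41] F [ 0.3 -0.1 -2.3] open 0.0295
scanner x dir [ 0.819 -0.012 -0.574]
eye [ 0.4467 -0.0534  0.115 ] beam [-0.    -0.006 -1.   ] hit z.03 [ 0.4467 -0.054   0.03  ]
```

View pics/v13.png

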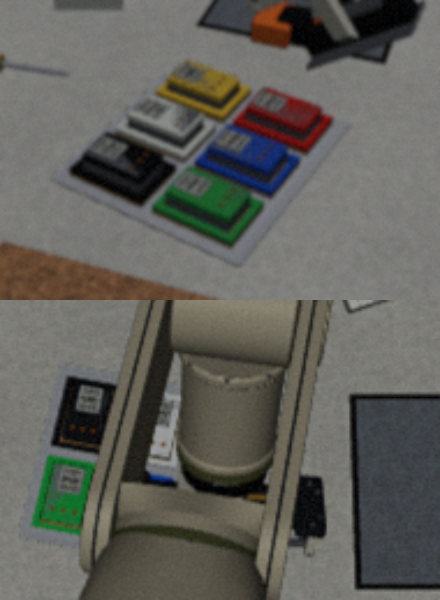

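The head projects to about (395, 188) in the side view and is seen at (395, 182). The beam hits within 2 mm of the red label, so I hold. All six are still seated.

Request:
drive_tool:
  rows: "0 0.001 0 0 0 0 0;0 0 0 0 0 0 0;0 0 0 0 0 0 0;0 0 0 0 0 0 0;0 0 0 0 0 0 0;0 0 0 0 0 0 0;0 0 0 0 0 0 0;0 0 0 0 0 0 0;0 0 0 0 0 0 0;0 0 0 0 0 0 0;0 0 0 0 0 0 0;0 0 0 0 0 0 0;0 0 0 0 0 0 0;0 0 0 0 0 0 0;0 0 0 0 0 0 0;0 0 0 0 0 0 0;0 0 0 0 0 0 0;0 0 0 0 0 0 0;0 0 0 0 0 0 0;0 0 0 0 0 0 0"

```text
t: 44.82
tool_pos: [0.4166, -0.051, 0.2077]
orientation: [2.993, -0.016, -0.944]
force: [-1.0, 0.1, -2.3]
opening: 0.0296
```

Request:
drive_tool:
  rows: "0.049 -0.0084 0 0 0 0 0;0.0491 -0.0084 0 0 0 0 0;0 0 0 0 0 0 0;0 0 0 0 0 0 0;0 0 0 0 0 0 0;0 0 0 0 0 0 0;0 0 0 0 0 0 0;0 0 0 0 0 0 0;0 0 0 0 0 0 0;0 0 0 0 0 0 0;0 0 0 0 0 0 0;0 0 0 0 0 0 0;0 0 0 0 0 0 0;0 0 0 0 0 0 0;0 0 0 0 0 0 0;0 0 0 0 0 0 0;0 0 0 0 0 0 0;0 0 0 0 0 0 0;0 0 0 0 0 0 0;0 0 0 0 0 0 0"

```text
t: 47.32
tool_pos: [0.5148, -0.0678, 0.2077]
orientation: [2.993, -0.016, -0.944]
force: [0.4, -0.3, -1.7]
opening: 0.0298
```

Request:
drive_tool:
  rows: "0 0 0 0 0 0 0;0 0 0 0 0 0 0;0 0 0 0 0 0 0;0 0 0 0 0 0 0;0 0 0 0 0 0 0;0 0 0 0 0 0 0;0 0 0 0 0 0 0;0 0 0 0 0 0 0"

```text
t: 48.32
tool_pos: [0.5148, -0.0678, 0.2077]
orientation: [2.993, -0.016, -0.944]
force: [0.2, 0.0, -1.9]
opening: 0.0297
```

```bash
cat >> h.py <<'E'
def beam():
    s,R=tool(); sx,sz=R[:,0],-R[:,2]; eye=s['tool_pos']+.0778*sx-.0587*sz; b=np.sin(np.radians(35))*sx-np.cos(np.radians(35))*sz
    print('beam',b.round(3),'hit',(eye+b*(.03-eye[2])/b[2]).round(4))
E
python3 -c "from h import *; beam()"
```

```text
t 48.33 tcp [ 0.5148 -0.0678  0.2077] z [-0.574 -0.    -0.819] jaw yaw -90.5 q [-0.17  0.46  1.36 -0.11  1.92  1.4 ] F [ 0.2  0.  -1.9] open 0.0297
beam [-0.    -0.006 -1.   ] hit [ 0.5448 -0.0692  0.03  ]
```

Request:
drive_tool:
  rows: "-0.0178 0.0437 0 0 0 0 0;-0.0178 0.0437 0 0 0 0 0;-0.0178 0.0437 0 0 0 0 0;-0.0178 0.0437 0 0 0 0 0;0 0 0 0 0 0 0;0 0 0 0 0 0 0;0 0 0 0 0 0 0;0 0 0 0 0 0 0;0 0 0 0 0 0 0;0 0 0 0 0 0 0;0 0 0 0 0 0 0;0 0 0 0 0 0 0;0 0 0 0 0 0 0;0 0 0 0 0 0 0;0 0 0 0 0 0 0;0 0 0 0 0 0 0;0 0 0 0 0 0 0;0 0 0 0 0 0 0;0 0 0 0 0 0 0;0 0 0 0 0 0 0"

```text
t: 50.82
tool_pos: [0.4436, 0.1069, 0.2077]
orientation: [2.993, -0.016, -0.944]
force: [-0.5, 0.8, -1.6]
opening: 0.0298
```

Request:
drive_tool:
  rows: "0 0 0 0 0 0 0;0 0 0 0 0 0 0;0 0 0 0 0 0 0;0 0 0 0 0 0 0;0 0 0 0 0 0 0;0 0 0 0 0 0 0;0 0 0 0 0 0 0;0 0 0 0 0 0 0;0 0 0 0 0 0 0;0 0 0 0 0 0 0"

```text
t: 52.08
tool_pos: [0.4436, 0.107, 0.2077]
orientation: [2.993, -0.016, -0.944]
force: [0.3, -0.2, -2.3]
opening: 0.0296
```

Request:
drive_tool:
  rows: "-0.007 -0.0393 0 0 0 0 0;-0.0069 -0.0392 0 0 0 0 0;0 0 0 0 0 0 0;0 0 0 0 0 0 0;0 0 0 0 0 0 0;0 0 0 0 0 0 0;0 0 0 0 0 0 0;0 0 0 0 0 0 0;0 0 0 0 0 0 0;0 0 0 0 0 0 0;0 0 0 0 0 0 0;0 0 0 0 0 0 0;0 0 0 0 0 0 0;0 0 0 0 0 0 0;0 0 0 0 0 0 0;0 0 0 0 0 0 0;0 0 0 0 0 0 0;0 0 0 0 0 0 0;0 0 0 0 0 0 0;0 0 0 0 0 0 0"

```text
t: 54.58
tool_pos: [0.4297, 0.0285, 0.2077]
orientation: [2.993, -0.016, -0.944]
force: [0.6, -0.7, -2.5]
opening: 0.0296
```

Request:
drive_tool:
  rows: "0 0 0 0 0 0 0;0 0 0 0 0 0 0;0 0 0 0 0 0 0;0 0 0 0 0 0 0;0 0 0 0 0 0 0;0 0 0 0 0 0 0;0 0 0 0 0 0 0;0 0 0 0 0 0 0"

```text
t: 55.58
tool_pos: [0.4297, 0.0285, 0.2077]
orientation: [2.993, -0.016, -0.944]
force: [0.9, 0.3, -2.0]
opening: 0.0295
```

```bash
python3 -c "from h import *; beam()"
```

```text
t 55.58 tcp [0.4297 0.0285 0.2077] z [-0.574  0.    -0.819] jaw yaw -90.5 q [-0.04  0.24  1.64 -0.02  1.87  1.54] F [ 0.9  0.3 -2. ] open 0.0295
beam [-0.    -0.006 -1.   ] hit [0.4597 0.0271 0.03  ]
```

Blue is on target to within 1 mm; next come white and black.

Request:
drive_tool:
  rows: "0.0493 -0.0084 0 0 0 0 0;0.0493 -0.0083 0 0 0 0 0;0 0 0 0 0 0 0;0 0 0 0 0 0 0;0 0 0 0 0 0 0;0 0 0 0 0 0 0;0 0 0 0 0 0 0;0 0 0 0 0 0 0;0 0 0 0 0 0 0;0 0 0 0 0 0 0;0 0 0 0 0 0 0;0 0 0 0 0 0 0;0 0 0 0 0 0 0;0 0 0 0 0 0 0;0 0 0 0 0 0 0;0 0 0 0 0 0 0;0 0 0 0 0 0 0;0 0 0 0 0 0 0;0 0 0 0 0 0 0;0 0 0 0 0 0 0"

```text
t: 58.08
tool_pos: [0.5282, 0.0117, 0.2077]
orientation: [2.993, -0.016, -0.944]
force: [0.2, 0.6, -2.2]
opening: 0.0297
```

Request:
drive_tool:
  rows: "0 0 0 0 0 0 0;0 0 0 0 0 0 0;0 0 0 0 0 0 0;0 0 0 0 0 0 0;0 0 0 0 0 0 0;0 0 0 0 0 0 0;0 0 0 0 0 0 0;0 0 0 0 0 0 0"

```text
t: 59.08
tool_pos: [0.5283, 0.0117, 0.2077]
orientation: [2.993, -0.016, -0.944]
force: [-1.4, 0.3, -1.7]
opening: 0.0295
```

Request:
drive_tool:
  rows: "0.007 0.0393 0 0 0 0 0;0.0071 0.0393 0 0 0 0 0;0 0 0 0 0 0 0;0 0 0 0 0 0 0;0 0 0 0 0 0 0;0 0 0 0 0 0 0;0 0 0 0 0 0 0;0 0 0 0 0 0 0;0 0 0 0 0 0 0;0 0 0 0 0 0 0;0 0 0 0 0 0 0;0 0 0 0 0 0 0;0 0 0 0 0 0 0;0 0 0 0 0 0 0;0 0 0 0 0 0 0;0 0 0 0 0 0 0;0 0 0 0 0 0 0;0 0 0 0 0 0 0;0 0 0 0 0 0 0;0 0 0 0 0 0 0"

```text
t: 61.58
tool_pos: [0.5424, 0.0904, 0.2077]
orientation: [2.993, -0.016, -0.944]
force: [0.3, 0.3, -1.5]
opening: 0.0292
```

Request:
drive_tool:
  rows: "0 0 0 0 0 0 0;0 0 0 0 0 0 0;0 0 0 0 0 0 0;0 0 0 0 0 0 0;0 0 0 0 0 0 0;0 0 0 0 0 0 0;0 0 0 0 0 0 0;0 0 0 0 0 0 0"

```text
t: 62.58
tool_pos: [0.5423, 0.0904, 0.2077]
orientation: [2.993, -0.016, -0.944]
force: [-0.8, 0.3, -1.8]
opening: 0.0297
```

```bash
python3 -c "
from h import *
beam(); a,_=shot('side','s14'); w,_=shot('wrist','w14')
cv2.imwrite('pics/v14.png',np.vstack([cv2.resize(a[130:310,180:480],(500,300)),cv2.resize(w,(500,300))])[:,:,::-1])"
```

```text
t 62.58 tcp [0.5423 0.0904 0.2077] z [-0.574 -0.    -0.819] jaw yaw -90.5 q [0.05 0.54 1.26 0.03 1.95 1.64] F [-0.8  0.3 -1.8] open 0.0297
beam [-0.    -0.006 -1.   ] hit [0.5724 0.089  0.03  ]
```

View pics/v14.png

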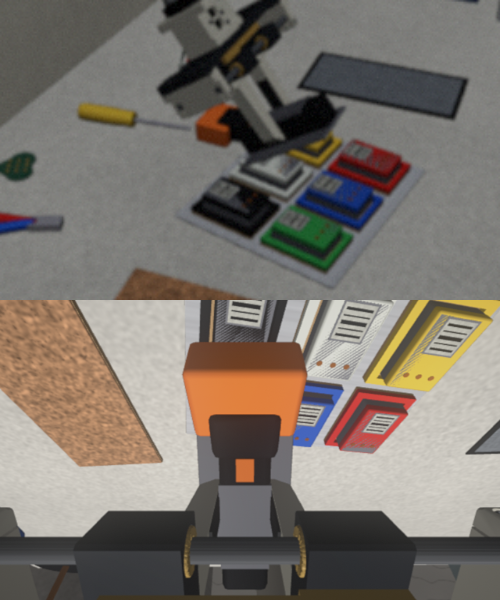

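Black is read, with the scanner unmoved in the grip and the projects still seated. I return it to the mat centre.

Request:
drive_tool:
  rows: "-0.0078 -0.0456 0 0 0 0 0;-0.0078 -0.0456 0 0 0 0 0;-0.0078 -0.0456 0 0 0 0 0;-0.0078 -0.0456 0 0 0 0 0;-0.0078 -0.0456 0 0 0 0 0;-0.0078 -0.0456 0 0 0 0 0;-0.0078 -0.0456 0 0 0 0 0;-0.0078 -0.0456 0 0 0 0 0;0 0 0 0 -5 0 0;0 0 0 0 -5 0 0;0 0 0 0 -5 0 0;0 0 0 0 -5 0 0;0 0 0 0 -5 0 0;0 0 0 0 -5 0 0;0 0 0 0 -5 0 0;0 0 -0.04 0 0 0 0;0 0 -0.03 0 0 0 0;0 0 0 0 0 0 0;0 0 0 0 0 0 0"

```text
t: 65.05
tool_pos: [0.4804, -0.2747, 0.1389]
orientation: [3.141, -0.017, 0.001]
force: [-0.1, 0.4, -1.6]
opening: 0.0296
```

```bash
python3 -c "from h import *; tool()"
```

```text
t 65.05 tcp [ 0.4804 -0.2747  0.1389] z [ 0.001 -0.001 -1.   ] jaw yaw -90.6 q [-0.61  0.15  1.78  0.    1.21  0.97] F [-0.1  0.4 -1.6] open 0.0296
```

Request:
drive_tool:
  rows: "0 0 -0.02 0 0 0 0;0 0 -0.01 0 0 0 0;0 0 -0.005 0 0 0 0;0 0 -0.003 0 0 0 0;0 0 -0.002 0 0 0 0;0 0 -0.001 0 0 0 0;0 0 0 0 0 0 0;0 0 0 0 0 0 0"

```text
t: 66.05
tool_pos: [0.4802, -0.2746, 0.0976]
orientation: [3.141, -0.017, 0.001]
force: [-3.8, 1.3, 6.3]
opening: 0.0298
```

Contact (about 6 N). I release, lift and look.

Request:
drive_tool:
  rows: "0 0 0 0 0 0 60;0 0 0 0 0 0 100;0 0 0 0 0 0 100;0 0 0 0 0 0 100;0 0 0 0 0 0 100;0 0 0.03 0 0 0 100;0 0 0.05 0 0 0 100;-0.02 0.02 0.05 0 0 0 100;-0.03 0.04 0.05 0 0 0 100;-0.04 0.05 0.04 0 0 0 100;0 0.04 0 0 0 0 100;0 0 0 0 0 0 100;0 0 0 0 0 0 100"

```text
t: 67.68
tool_pos: [0.4004, -0.138, 0.3039]
orientation: [3.141, -0.016, -0.0]
force: [-0.4, -0.3, -0.5]
opening: 0.093
```

```bash
python3 -c "
from h import *
tool(); a,_=shot('side','s15'); w,_=shot('wrist','w15')
cv2.imwrite('pics/v15.png',np.vstack([cv2.resize(a[100:310,100:500],(560,294)),cv2.resize(w[:310],(560,271))])[:,:,::-1])"
```

```text
t 67.67 tcp [ 0.4004 -0.138   0.3039] z [-0. -0. -1.] jaw yaw -90.6 q [-0.45 -0.37  1.95 -0.    1.56  1.13] F [-0.4 -0.3 -0.5] open 0.0930
```

View pics/v15.png

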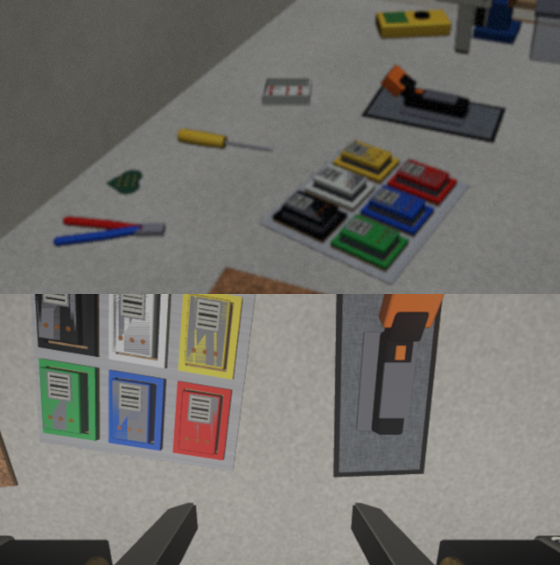

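The scanner lies on its mat, all six projects are seated, and the screwdriver, cutters and dish have not moved. I hand in the job.

```bash
python3 -c "
from plant import robot
print(robot.close_job(), robot.read_state()['t'])"
```

```text
the job is handed in; nothing more can be done
the job is handed in; nothing more can be done
```

I finished the job and handed it in after about 68 s of the 210 s allowed; closing reports no verdict.

- **Projects:** All six were there: blue lay on yellow, white on green and black on red. I moved each into the nest of its own colour with no jamming force.
- **Scanning:** I read the labels in the order red, yellow, green, blue, white, black, holding each for about 3 s. By my calculation from the arm pose, the beam was within about 2 mm of each label position worked out from the nest measurements, vertical, and 85 mm away. For green and white I only checked the reported tool position.
- **Final look:** The scanner is right way up near the middle of its mat. All six projects are seated, and the screwdriver, cutters and dish look unmoved. The gripper is open and clear of everything.

No check failed. Two small disagreements:
- **Blue nest:** The close view put it about 1.4 mm further out in x than the overview did. I split the difference, and all six projects still went in without force.
- **Mat centre:** My two estimates differed by about 5 mm in x, well inside the allowance.

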